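# Feel for the catch and spring the tool chest open

### The job

Open the lid of the wooden tool chest without gripping anything. Run a fingertip along the top of the aluminium rail at its front until you feel the notch, then press down the catch inside the notch so that the lid springs fully open by itself; take your hand away and finish once it stands open. Leave the other things on the chest and bench where they are.

Things in the scene. Friction and masses are not known exactly. Their poses are not given: they have to be found in the camera images.
- chest: Wooden bench-top tool chest, fixed, 450 wide (y), 108 mm high, x from -128 to 120. Origin: on its underside; its -x side is the front, facing the robot (yaw within 0.25 rad). Middle 230 mm (y -115 to 115): bay under a hinged lid, lid from x = -73 to 100, top z = 99 mm. Each side: a 110 mm wide drawer bay, flat top z = 108 mm. Along the front edge of the middle bay: the aluminium rail.
- rail_left (a point): Left (+y) end of the bare rail, middle of its top: chest x = -101, y = 115, z = 100 mm; axes as the chest's. The rail is 48 mm wide (chest x -125 to -77), its top flat and level. It has one notch, 50 mm long in y, open at the top and to the front. Where it lies differs every time and is not told: its middle is anywhere from chest y = -50 to 50, so 40 mm at each rail end are plain.
- rail_right (a point): Right (-y) end of the bare rail, middle of its top: chest x = -101, y = -115, z = 100 mm. The catch in the notch is an aluminium pad 46 mm long (y), chest x from -125 to -81, its top at z = 85, 15 mm below the rail's top. Behind it (x -83 to -69) its nib, top z = 96 mm, hooks over the lid's front edge. Press the pad near x = -107, clear of the nib.
- catch (a joint): Angle in rad of the catch, a rocker: 0 at rest, 0.30 with the pad pressed right down. Its axle runs along y under the lid's edge (chest x = -71, z = 70 mm), so the pad at x = -107 sinks about 7 mm before it lets the lid go (0.19 rad) and 11 mm at the stop. It takes 2 to 6 N there and springs back when let go.
- lid (a joint): Angle in rad of the lid (226 wide, 173 mm deep, hinged at its far edge, chest x = 100, z = 92 mm): 0 shut, 1.75 wide open, leaning back away from the robot. A spring lifts it all the way in about 4 s once the catch lets go, if nothing is over it. Shut, it cannot be opened without the catch.
- jar_mid (a point): Bystander: small glass jar with a steel cap, 50 mm in diameter, 55 mm high, standing on the chest's left (+y) drawer bay. This point is its centre.
- block_mid (a point): Bystander: cork sanding block, 90 x 45 x 28 mm, lying on the chest's right (-y) drawer bay. This point is its centre.
- hammer_grip (a point): Bystander: fretting hammer about 240 mm long lying on the bench to the left (+y) of the chest. This point is on its handle.
- glue_mid (a point): Bystander: white glue bottle, 44 mm in diameter, 110 mm high, standing on the bench to the right of the chest. This point is its centre.

How it is judged (in metres and radians):
On the way, in this order (a step that is already met when the one before it is completed fails the run):
1. a fingertip feels along the chest's front rail, lid shut and catch not yet pressed (contact force between the fingers and chest above 0.3 N and x of the grasp point in the frame of chest below -0.06 m and value of joint catch below 0.04 rad and value of joint lid below 0.05 rad), for 0.1 s.
2. the finger presses the catch down in its notch (value of joint catch above 0.17 rad and contact force between the fingers and chest above 0.5 N), for 0.05 s.
At the end, for the whole second after the job is handed in: The lid stands open by more than 1.5 rad and is at rest, the catch has sprung back (under 0.05 rad), and no bystander was moved more than 20 mm (value of joint lid above 1.5 rad and value of joint catch below 0.05 rad and velocity of joint lid below 0.1 rad/s); the robot touches nothing.
It fails at once if a bystander was pushed, lifted or carried away (more than 20 mm) (distance of any of jar_mid, block_mid, hammer_grip, glue_mid from where it was at the start of the episode above 0.02 m).
It also fails if it takes over 64 s, if anything falls off the work surface, if the arm or the gripper's body presses on something with over 40 N, if the wrist force passes 120 N, or if a joint passes its speed limit or range.

### The arm

A 6-joint arm with a two-finger parallel gripper is mounted at the origin on the work surface. World frame = base frame: x ahead of the robot, y to its left, z up, the work surface at z = 0. Lengths are in mm, angles in degrees, forces in N, time in s.
With the tool pointing down it reaches from about 350 to 975 mm from the base axis. Payload 7.1 kg.
Tool frame: the origin (TCP) lies at the very end of the fingers, on their centre line; the grasp point (between the pads) lies 19 mm behind it; z points along the fingers, y is the line along which they close (so a half turn about z gives the same grasp; the last joint's range is limited). The gripper opens to 88 mm and grips with 3 to 60 N. Pads are 20 mm wide; open, the fingers measure 115 mm over their backs; the gripper's body (75 mm by 178 mm) begins 61 mm behind the grasp point.
Start: joints at [-1.089, 24.242, 93.386, -0, 62.372, -1.089], TCP at [624.984, 0.026, 222.675] pointing down, gripper open.
Joint ranges: [-172.04, 172.04], [-51.8, 120.97], [4.93, 147.93], [-75.15, 255.16], [6.16, 154.13], [-145.62, 145.62]. Speed limits (degrees/s): [136.94, 136.94, 172.46, 180, 180, 180].

### API

Orientations are given as a 3x3 rotation matrix whose columns are the frame's x, y, z axes.
In Python, from station import * gives the robot as it stands. The module is installed in compiled form; this text tells all that it offers.
- The arm moves only by the tool drive_tool, never from a script. Its argument "deltas" is a list of rows, each an object with "delta_pos": the shift along the tool's x, y, z in mm, a list of three; "dr": the turn, a rotation vector about the tool's x, y, z in rad, a list of three. A call has 1 to 20 rows; each row is the pose to reach, as a shift and turn from the pose commanded when the call began, along the tool's axes at that moment; what a row does not reach only later rows make up. A row lasts 1/10 s, in which the tool goes at most 50 mm and 8.59 degrees, less where a joint would pass 70% of its speed; a pose out of reach is approached as far as the arm can. A call with a gripper value outside its range is refused whole. "claw" is the finger opening in mm, from 0 to 87.8, set as the call begins (left out, the last holds). The fingers move at their own pace and stop on an object; "force" is the grip in N (left out, the last holds). Time passes only in rows, so rows that repeat a pose let the fingers close. It gives the time, the measured TCP pose, the force, the opening and the grip force at its end, in the units of the state.
- state(): the state, without advancing time (a new reading comes with each control period).
- get_image(name): name is "scene" or "side" or "wrist"; returns (picture, depth): 384x512x3 uint8, blue, green, red; 384x512 float32, mm along the optical axis (not along the pixel's ray), 0 where there is no reading.
- get_calibration(name): a dict with "fx", "fy", "cx", "cy" (pixels), "rvec" (rotation vector, rad) and "tvec" (3), from world to camera coordinates, as OpenCV has them; the wrist camera has in their place "hand_eye" (4x4, takes a point from camera to tool coordinates, whose origin is the TCP and whose axes are the flange's). Camera axes: x right, y down, z forward; pixel columns grow to the right and rows downward; lengths in mm; the calibration is good to about 2 mm. A picture is of the moment at which its call begins: read the wrist's pose just before it. get_calibration takes no time and is no camera call.
- hand_in(): hands the job in; it is judged then, once.
The state is a dict: "clock": time; "q": joint angles; "joint_velocities": joint speeds; "effort": joint torques, N m; "position": TCP position; "eef_rot": TCP orientation; "ft_force": force on the tool from outside, world axes, zero at the start; "moment": the same for the moment, N m; "grip_width": opening from 0.0 (shut) to 1.0 (fully open); "gripper_force": force on a finger pad.
Only numpy, scipy, OpenCV 4.12 (cv2) and the standard library are available. Lean on these libraries where they do the work, as an engineer would, in place of code of your own. Each camera call takes 0.05 s, during which the arm holds its last target. There are 200 camera calls.

## Working session

There is one attempt and no reset: what is moved stays moved. The work goes in short steps, Python scripts to look and compute and a tool call to move; the robot and the scene stay as the last step left them, time stands still between calls to the robot, and variables do not carry over. Pictures are saved under pics/ and viewed, at most 10 in all, crops included, and the job is handed in when it is done.

Besides the shell and the picture viewer there is one more tool, called after "Emit:" in YAML: its name, and indented under it one key for each argument. drive_tool: Moves the arm, as the interface text tells. Its arguments: {"type":"object","properties":{"deltas":{"type":"array"},"claw":{"type":"number"},"force":{"type":"number"}},"required":["deltas"]}

```bash
mkdir -p pics; cat >h.py <<'E'
from station import *
import numpy as np, cv2
def grab(n,tag):
    s=state(); im,d=get_image(n); cv2.imwrite(f'pics/{tag}.png',im); np.savez(f'{tag}.npz',im=im,d=d,p=s['position'],R=s['eef_rot'])
def world(n,tag,u,v):
    z=np.load(f'{tag}.npz'); c=get_calibration(n)
    d=z['d'][v,u]; p=np.array([(u-c['cx'])/c['fx']*d,(v-c['cy'])/c['fy']*d,d])
    if 'rvec' in c:
        R=cv2.Rodrigues(np.array(c['rvec'],float))[0]; return R.T@(p-np.array(c['tvec']).ravel())
    q=np.array(c['hand_eye'])@np.r_[p,1]; return z['R']@q[:3]+z['p']
E
python3 - <<'E'
from h import *
print(state())
grab('scene','s0'); grab('wrist','w0')
a=np.hstack([cv2.imread('pics/s0.png'),cv2.imread('pics/w0.png')])
E
```

```text
{'clock': 0.0, 'q': array([-1.08704453e+00,  2.42859033e+01,  9.34296449e+01,  1.12583180e-03,
        6.23727413e+01, -1.08761567e+00]), 'joint_velocities': array([ 0.0212315 , -0.02247922, -0.0615492 ,  0.03521574, -0.06162818,
       -0.02414013]), 'effort': array([ 1.28069914e-03, -5.44622147e+01, -2.73670936e+01,  6.42951974e-02,
        2.27214623e-02, -1.51321510e-04]), 'position': array([6.24456123e+02, 5.86142676e-02, 2.21897917e+02]), 'eef_rot': array([[-8.07186248e-07,  9.99998814e-01, -1.54033412e-03],
       [ 9.99999999e-01,  8.79028070e-07,  4.66397383e-05],
       [ 4.66410370e-05, -1.54033408e-03, -9.99998813e-01]]), 'ft_force': array([-0.92843575,  0.39649648,  0.0773167 ]), 'moment': array([ 0.03963611,  0.0210444 , -0.02195549]), 'gripper_force': 0.0, 'grip_width': 1.0012056885812963}
```

View pics/s0.png

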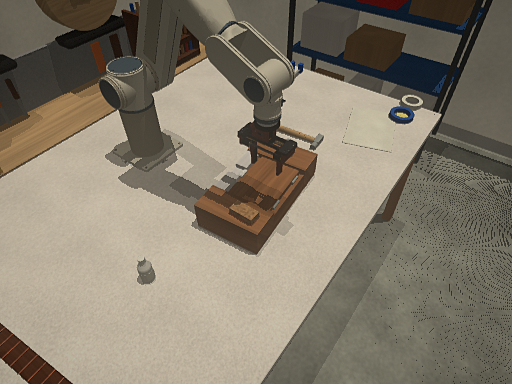

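View pics/w0.png

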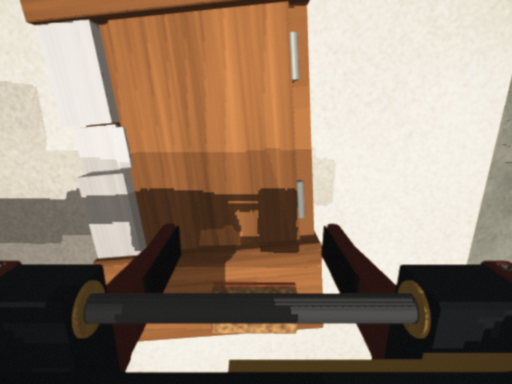

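The wrist picture shows the rail at left (columns 45–140), the lid in the middle, and the cork block at the bottom (-y). The notch seems to lie at rows 125–175. I'll measure these.

```bash
python3 - <<'E'
from h import *
for n,u,v in [('railTL',52,30),('railTR',90,30),('rail',70,80),('rail',95,80),('railbotL',82,118),('railbotR',112,118),('pad',95,140),('pad',110,140),('pad',95,165),('railB',100,190),('railB',125,190),('railB',105,245),('railB',130,245),('lid',180,80),('lid',180,220)]:
    print(n,u,v,world('wrist','w0',u,v).round(1))
z=np.load('w0.npz'); print(z['d'][15:260:6,100].round(0)); 
z=np.load('w0.npz'); print(z['d'][60,30:140:3].round(0)); 
cv2.imwrite('pics/w0c.png',cv2.resize(z['im'][0:290,20:220],None,fx=2.06*1.3,fy=2.06,interpolation=cv2.INTER_CUBIC))
E
```

```text
railTL 52 30 [448.  144.5 100. ]
railTR 90 30 [481.2 144.6  99.5]
rail 70 80 [455.7 103.5  98.8]
rail 95 80 [479.2 103.4  99.5]
railbotL 82 118 [461.   69.5  98.6]
railbotR 112 118 [487.5  69.3  93.8]
pad 95 140 [462.4  47.1  84. ]
pad 110 140 [477.1  46.9  82.4]
pad 95 165 [458.8  21.1  84.9]
railB 100 190 [467.7  -2.3  98.9]
railB 125 190 [493.5  -2.3  99. ]
railB 105 245 [463.9 -64.6  99.2]
railB 130 245 [491.  -64.8  98.7]
lid 180 80 [557.2 103.6  97.1]
lid 180 220 [547.8 -35.3  99.1]
[246. 259. 261. 270. 269. 269. 268. 266. 265. 264. 263. 266. 266. 269.
 271. 272. 274. 274. 277. 293. 295. 296. 297. 297. 302. 304. 314. 292.
 292. 295. 296. 299. 299. 302. 305. 306. 309. 311. 312. 314. 316.]
[353. 354. 353. 352. 354. 261. 261. 262. 260. 260. 260. 260. 259. 261.
 261. 261. 260. 260. 260. 261. 261. 261. 260. 264. 270. 276. 269. 269.
 269. 262. 262. 261. 262. 260. 262. 261. 262.]
```

View pics/w0c.png

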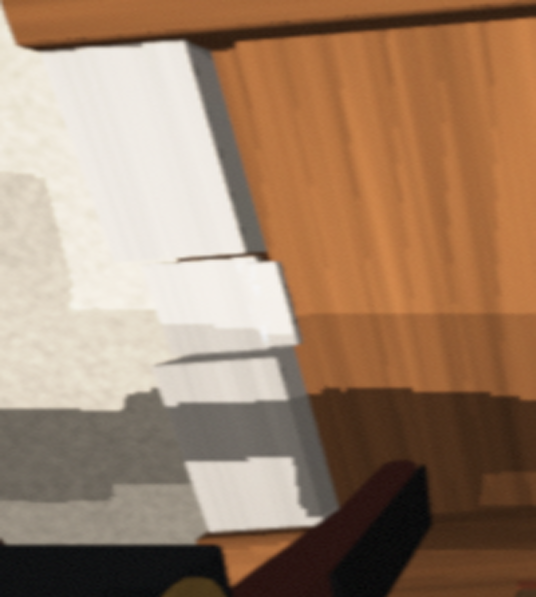

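The crop shows the rail running from crop (45–190, 45) down to (205–335, 525). The notch lies between about y=260 and y=355 in the crop, which is wrist rows 126–173. Next I'll fit the chest pose.

```bash
python3 - <<'E'
from h import *
d=np.load('w0.npz')['d']
F=[]
for v in list(range(30,118,8))+list(range(182,250,8)):
    # front edge: first col where world z>93
    for u in range(30,160):
        p=world('wrist','w0',u,v)
        if p[2]>94: F.append(p); break
F=np.array(F); k=np.polyfit(F[:,1],F[:,0],1); print(F.round(0).tolist(),k)
yaw=-np.arctan(k[0]); print('yaw',yaw, 'resid',(F[:,0]-np.polyval(k,F[:,1])).round(1))
c,s=np.cos(yaw),np.sin(yaw); R=np.array([[c,-s],[s,c]])
f=R.T@F[:,:2].T; print('front edge chest-x',np.median(f[0]))
# column scans in chest-y
for u0 in (100,105,110):
  print([(v,*(R.T@(p:=world('wrist','w0',u0,v))[:2]).round(0),p[2].round(0)) for v in list(range(112,184,2))])
for u in (60,75,90): print([(v,*(R.T@(p:=world('wrist','w0',u,v))[:2]).round(0),p[2].round(0)) for v in range(14,30,2)])
for u in (120,128): print([(v,*(R.T@(p:=world('wrist','w0',u,v))[:2]).round(0),p[2].round(0)) for v in range(248,266,2)])
E
```

```text
[[434.0, 145.0, 100.0], [433.0, 138.0, 99.0], [435.0, 132.0, 99.0], [435.0, 126.0, 98.0], [435.0, 119.0, 98.0], [436.0, 112.0, 98.0], [623.0, 78.0, 383.0], [438.0, 98.0, 100.0], [439.0, 91.0, 99.0], [439.0, 84.0, 99.0], [440.0, 77.0, 99.0], [447.0, 6.0, 100.0], [447.0, -2.0, 98.0], [448.0, -11.0, 100.0], [448.0, -20.0, 99.0], [449.0, -28.0, 100.0], [450.0, -38.0, 99.0], [451.0, -47.0, 99.0], [452.0, -56.0, 99.0], [453.0, -66.0, 99.0]] [-3.90562504e-02  4.53451011e+02]
yaw 0.03903640989265351 resid [-14.1 -14.7 -13.5 -13.7 -13.8 -13.3 173.  -11.5 -11.2 -10.8 -10.8  -6.4
  -6.8  -5.8  -5.8  -5.2  -5.1  -3.8  -3.4  -3.2]
front edge chest-x 444.30959259656623
[(112, np.float64(483.0), np.float64(56.0), np.float64(100.0)), (114, np.float64(481.0), np.float64(54.0), np.float64(98.0)), (116, np.float64(480.0), np.float64(53.0), np.float64(98.0)), (118, np.float64(481.0), np.float64(51.0), np.float64(99.0)), (120, np.float64(480.0), np.float64(49.0), np.float64(99.0)), (122, np.float64(480.0), np.float64(47.0), np.float64(98.0)), (124, np.float64(458.0), np.float64(44.0), np.float64(57.0)), 
[... 8215 characters left out ...]
2, np.float64(478.0), np.float64(-100.0), np.float64(107.0)), (264, np.float64(478.0), np.float64(-102.0), np.float64(107.0))]
[(248, np.float64(485.0), np.float64(-87.0), np.float64(99.0)), (250, np.float64(485.0), np.float64(-90.0), np.float64(99.0)), (252, np.float64(484.0), np.float64(-92.0), np.float64(99.0)), (254, np.float64(484.0), np.float64(-94.0), np.float64(99.0)), (256, np.float64(485.0), np.float64(-96.0), np.float64(102.0)), (258, np.float64(487.0), np.float64(-95.0), np.float64(106.0)), (260, np.float64(487.0), np.float64(-97.0), np.float64(107.0)), (262, np.float64(487.0), np.float64(-100.0), np.float64(107.0)), (264, np.float64(569.0), np.float64(-10.0), np.float64(270.0))]
```

Emit:
drive_tool:
  deltas:
    - {"delta_pos": [-5, -40, 10], "dr": [0, 0, -0.15]}
    - {"delta_pos": [-10, -80, 20], "dr": [0, 0, -0.3]}
    - {"delta_pos": [-16, -120, 30], "dr": [0, 0, -0.45]}
    - {"delta_pos": [-24, -157, 30], "dr": [0, 0, -0.6]}
    - {"delta_pos": [-24, -157, 30], "dr": [0, 0, -0.74]}
    - {"delta_pos": [-24, -157, 30], "dr": [0, 0, -0.88]}
    - {"delta_pos": [-24, -157, 30], "dr": [0, 0, -1.02]}
    - {"delta_pos": [-24, -157, 30], "dr": [0, 0, -1.16]}
    - {"delta_pos": [-24, -157, 30], "dr": [0, 0, -1.3]}
    - {"delta_pos": [-24, -157, 30], "dr": [0, 0, -1.44]}
    - {"delta_pos": [-24, -157, 30], "dr": [0, 0, -1.56]}
    - {"delta_pos": [-24, -157, 40], "dr": [0, 0, -1.663]}
    - {"delta_pos": [-24, -157, 60], "dr": [0, 0, -1.663]}
    - {"delta_pos": [-24, -157, 80], "dr": [0, 0, -1.663]}
    - {"delta_pos": [-24, -157, 95], "dr": [0, 0, -1.663]}
    - {"delta_pos": [-24, -157, 100], "dr": [0, 0, -1.663]}
    - {"delta_pos": [-24, -157, 100], "dr": [0, 0, -1.663]}
    - {"delta_pos": [-24, -157, 100], "dr": [0, 0, -1.663]}
  claw: 0
  force: 10

```text
clock: 1.9
position: [468.3, -24.0, 123.1]
eef_rot: [[-0.996, -0.092, 0.0], [-0.092, 0.996, -0.0], [-0.0, -0.0, -1.0]]
ft_force: [-0.2, 0.5, 0.7]
grip_width: 0.008
gripper_force: 0.0
```

```bash
python3 - <<'E'
from h import *
s=state(); print(s['clock'],s['position'],s['eef_rot'].round(3),s['ft_force'],s['grip_width'])
grab('side','d1'); im=cv2.imread('pics/d1.png'); cv2.imwrite('pics/d1b.png',cv2.resize(im,(768,576)))
E
```

```text
1.9 [468.30375292 -23.98041156 123.10223931] [[-0.996 -0.092  0.   ]
 [-0.092  0.996 -0.   ]
 [-0.    -0.    -1.   ]] [-0.16691474  0.46325632  0.65109725] 0.007805904518514138
```

View pics/d1b.png

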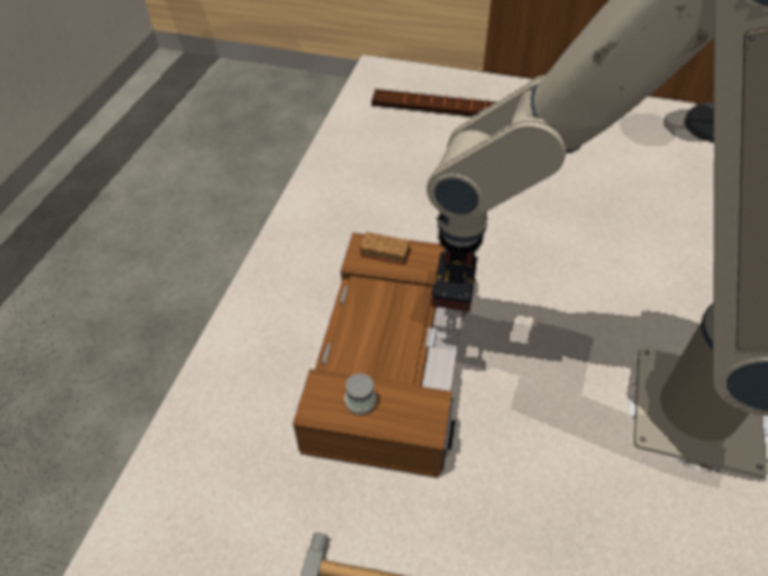

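The side view shows the gripper at (455,285) over the right part of the rail. The jar at (360,393) and the cork block at (385,248) are well clear. Now I'll lower onto the rail.

Emit:
drive_tool:
  deltas:
    - {"delta_pos": [0, 0, 8], "dr": [0, 0, 0]}
    - {"delta_pos": [0, 0, 15], "dr": [0, 0, 0]}
    - {"delta_pos": [0, 0, 19], "dr": [0, 0, 0]}
    - {"delta_pos": [0, 0, 21], "dr": [0, 0, 0]}
    - {"delta_pos": [0, 0, 22], "dr": [0, 0, 0]}
    - {"delta_pos": [0, 0, 22.5], "dr": [0, 0, 0]}
    - {"delta_pos": [0, 0, 22.5], "dr": [0, 0, 0]}
    - {"delta_pos": [0, 0, 22.5], "dr": [0, 0, 0]}

```text
clock: 2.75
position: [467.8, -24.0, 100.3]
eef_rot: [[-0.996, -0.092, -0.0], [-0.092, 0.996, -0.0], [0.0, 0.0, -1.0]]
ft_force: [-2.1, 0.2, 3.8]
grip_width: 0.007
gripper_force: 2.0
```

Emit:
drive_tool:
  deltas:
    - {"delta_pos": [0, 2, 0.5], "dr": [0, 0, 0]}
    - {"delta_pos": [0, 5, 0.5], "dr": [0, 0, 0]}
    - {"delta_pos": [0, 8, 0.5], "dr": [0, 0, 0]}
    - {"delta_pos": [0, 11, 0.5], "dr": [0, 0, 0]}
    - {"delta_pos": [0, 14, 0.5], "dr": [0, 0, 0]}
    - {"delta_pos": [0, 17, 0.5], "dr": [0, 0, 0]}
    - {"delta_pos": [0, 20, 0.5], "dr": [0, 0, 0]}
    - {"delta_pos": [0, 23, 0.5], "dr": [0, 0, 0]}
    - {"delta_pos": [0, 26, 0.5], "dr": [0, 0, 0]}
    - {"delta_pos": [0, 29, 0.5], "dr": [0, 0, 0]}
    - {"delta_pos": [0, 32, 0.5], "dr": [0, 0, 0]}
    - {"delta_pos": [0, 35, 0.5], "dr": [0, 0, 0]}
    - {"delta_pos": [0, 38, 0.5], "dr": [0, 0, 0]}
    - {"delta_pos": [0, 40, 0.5], "dr": [0, 0, 0]}

```text
clock: 4.15
position: [465.3, 15.6, 100.2]
eef_rot: [[-0.996, -0.092, 0.002], [-0.092, 0.996, -0.001], [-0.002, -0.001, -1.0]]
ft_force: [0.1, -5.2, 4.9]
grip_width: 0.004
gripper_force: 2.8
```

Emit:
drive_tool:
  deltas:
    - {"delta_pos": [0, 3, 0], "dr": [0, 0, 0]}
    - {"delta_pos": [0, 6, 0], "dr": [0, 0, 0]}
    - {"delta_pos": [0, 9, 0], "dr": [0, 0, 0]}
    - {"delta_pos": [0, 12, 0], "dr": [0, 0, 0]}
    - {"delta_pos": [0, 15, 0], "dr": [0, 0, 0]}
    - {"delta_pos": [0, 18, 0], "dr": [0, 0, 0]}
    - {"delta_pos": [0, 20, 0], "dr": [0, 0, 0]}
    - {"delta_pos": [0, 20, 0], "dr": [0, 0, 0]}

```text
clock: 4.95
position: [462.4, 36.1, 99.7]
eef_rot: [[-0.996, -0.092, -0.0], [-0.092, 0.996, 0.0], [0.0, 0.0, -1.0]]
ft_force: [-0.3, 0.4, 0.1]
grip_width: 0.009
gripper_force: 0.0
```

The force dropped to zero, so the finger is over the notch. Now I'll press.

Emit:
drive_tool:
  deltas:
    - {"delta_pos": [0, 2, 5], "dr": [0, 0, 0]}
    - {"delta_pos": [0, 2, 10], "dr": [0, 0, 0]}
    - {"delta_pos": [0, 2, 14], "dr": [0, 0, 0]}
    - {"delta_pos": [0, 2, 16], "dr": [0, 0, 0]}
    - {"delta_pos": [0, 2, 18], "dr": [0, 0, 0]}
    - {"delta_pos": [0, 2, 19], "dr": [0, 0, 0]}
    - {"delta_pos": [0, 2, 20], "dr": [0, 0, 0]}
    - {"delta_pos": [0, 2, 21], "dr": [0, 0, 0]}
    - {"delta_pos": [0, 2, 21.5], "dr": [0, 0, 0]}
    - {"delta_pos": [0, 2, 21.5], "dr": [0, 0, 0]}

```text
clock: 5.95
position: [460.0, 37.6, 77.6]
eef_rot: [[-0.996, -0.092, -0.004], [-0.092, 0.996, -0.0], [0.004, 0.0, -1.0]]
ft_force: [-5.9, -0.6, 4.0]
grip_width: 0.004
gripper_force: 2.9
```

```bash
python3 - <<'E'
from h import *
s=state(); print(s['clock'],s['position'],s['ft_force'])
grab('side','d2'); im=cv2.imread('pics/d2.png')[140:340,180:360]; cv2.imwrite('pics/d2b.png',cv2.resize(im,None,fx=3,fy=3))
E
```

```text
5.95 [460.04788657  37.55674801  77.6087679 ] [-5.93178959 -0.55755841  3.95035103]
```

View pics/d2b.png

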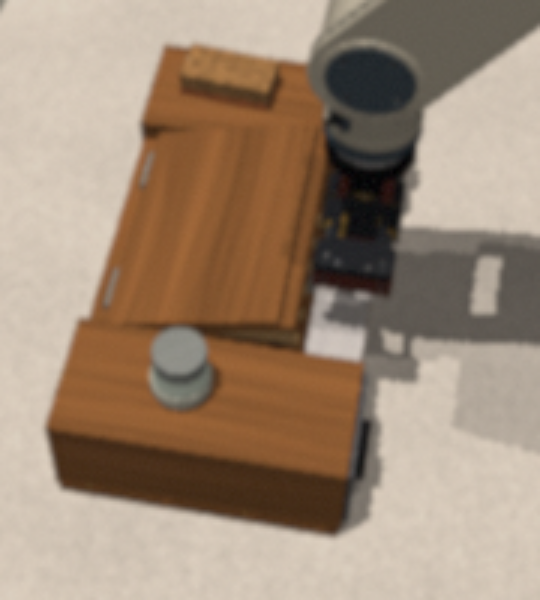

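The side view shows the lid's front edge lifting at crop (300,330), so the catch has let go. I'll hold briefly, then back out to the front and up.

Emit:
drive_tool:
  deltas:
    - {"delta_pos": [0, 0, 0], "dr": [0, 0, 0]}
    - {"delta_pos": [0, 0, 0], "dr": [0, 0, 0]}
    - {"delta_pos": [0, 0, 0], "dr": [0, 0, 0]}
    - {"delta_pos": [5, 0, -4], "dr": [0, 0, 0]}
    - {"delta_pos": [15, 0, -10], "dr": [0, 0, 0]}
    - {"delta_pos": [30, 0, -20], "dr": [0, 0, 0]}
    - {"delta_pos": [45, 0, -40], "dr": [0, 0, 0]}
    - {"delta_pos": [60, 0, -70], "dr": [0, 0, 0]}
    - {"delta_pos": [70, 0, -100], "dr": [0, 0, 0]}
    - {"delta_pos": [75, 0, -120], "dr": [0, 0, 0]}
    - {"delta_pos": [75, 0, -120], "dr": [0, 0, 0]}
    - {"delta_pos": [75, 0, -120], "dr": [0, 0, 0]}
    - {"delta_pos": [75, 0, -120], "dr": [0, 0, 0]}
    - {"delta_pos": [75, 0, -120], "dr": [0, 0, 0]}
    - {"delta_pos": [75, 0, -120], "dr": [0, 0, 0]}
    - {"delta_pos": [75, 0, -120], "dr": [0, 0, 0]}
    - {"delta_pos": [75, 0, -120], "dr": [0, 0, 0]}
    - {"delta_pos": [75, 0, -120], "dr": [0, 0, 0]}
    - {"delta_pos": [75, 0, -120], "dr": [0, 0, 0]}
    - {"delta_pos": [75, 0, -120], "dr": [0, 0, 0]}

```text
clock: 8.0
position: [387.6, 30.9, 198.2]
eef_rot: [[-0.996, -0.092, 0.0], [-0.092, 0.996, 0.0], [-0.0, -0.0, -1.0]]
ft_force: [-0.5, 0.3, -0.2]
grip_width: 0.003
gripper_force: 0.0
```

Emit:
drive_tool:
  deltas:
    - {"delta_pos": [0, 0, 0], "dr": [0, 0, 0]}
    - {"delta_pos": [0, 0, 0], "dr": [0, 0, 0]}
    - {"delta_pos": [0, 0, 0], "dr": [0, 0, 0]}
    - {"delta_pos": [0, 0, 0], "dr": [0, 0, 0]}
    - {"delta_pos": [0, 0, 0], "dr": [0, 0, 0]}
    - {"delta_pos": [0, 0, 0], "dr": [0, 0, 0]}
    - {"delta_pos": [0, 0, 0], "dr": [0, 0, 0]}
    - {"delta_pos": [0, 0, 0], "dr": [0, 0, 0]}
    - {"delta_pos": [0, 0, 0], "dr": [0, 0, 0]}
    - {"delta_pos": [0, 0, 0], "dr": [0, 0, 0]}
    - {"delta_pos": [0, 0, 0], "dr": [0, 0, 0]}
    - {"delta_pos": [0, 0, 0], "dr": [0, 0, 0]}
    - {"delta_pos": [0, 0, 0], "dr": [0, 0, 0]}
    - {"delta_pos": [0, 0, 0], "dr": [0, 0, 0]}
    - {"delta_pos": [0, 0, 0], "dr": [0, 0, 0]}
    - {"delta_pos": [0, 0, 0], "dr": [0, 0, 0]}
    - {"delta_pos": [0, 0, 0], "dr": [0, 0, 0]}
    - {"delta_pos": [0, 0, 0], "dr": [0, 0, 0]}
    - {"delta_pos": [0, 0, 0], "dr": [0, 0, 0]}
    - {"delta_pos": [0, 0, 0], "dr": [0, 0, 0]}

```text
clock: 10.0
position: [387.6, 30.8, 198.2]
eef_rot: [[-0.996, -0.092, -0.0], [-0.092, 0.996, -0.0], [0.0, -0.0, -1.0]]
ft_force: [0.5, 0.7, 0.4]
grip_width: 0.008
gripper_force: 0.0
```

Emit:
drive_tool:
  deltas:
    - {"delta_pos": [0, 0, 0], "dr": [0, 0, 0]}
    - {"delta_pos": [0, 0, 0], "dr": [0, 0, 0]}
    - {"delta_pos": [0, 0, 0], "dr": [0, 0, 0]}
    - {"delta_pos": [0, 0, 0], "dr": [0, 0, 0]}
    - {"delta_pos": [0, 0, 0], "dr": [0, 0, 0]}
    - {"delta_pos": [0, 0, 0], "dr": [0, 0, 0]}
    - {"delta_pos": [0, 0, 0], "dr": [0, 0, 0]}
    - {"delta_pos": [0, 0, 0], "dr": [0, 0, 0]}
    - {"delta_pos": [0, 0, 0], "dr": [0, 0, 0]}
    - {"delta_pos": [0, 0, 0], "dr": [0, 0, 0]}
    - {"delta_pos": [0, 0, 0], "dr": [0, 0, 0]}
    - {"delta_pos": [0, 0, 0], "dr": [0, 0, 0]}
    - {"delta_pos": [0, 0, 0], "dr": [0, 0, 0]}
    - {"delta_pos": [0, 0, 0], "dr": [0, 0, 0]}
    - {"delta_pos": [0, 0, 0], "dr": [0, 0, 0]}
    - {"delta_pos": [0, 0, 0], "dr": [0, 0, 0]}
    - {"delta_pos": [0, 0, 0], "dr": [0, 0, 0]}
    - {"delta_pos": [0, 0, 0], "dr": [0, 0, 0]}
    - {"delta_pos": [0, 0, 0], "dr": [0, 0, 0]}
    - {"delta_pos": [0, 0, 0], "dr": [0, 0, 0]}

```text
clock: 12.0
position: [387.6, 30.9, 198.2]
eef_rot: [[-0.996, -0.092, 0.0], [-0.092, 0.996, -0.0], [-0.0, -0.0, -1.0]]
ft_force: [-0.1, 0.4, -0.3]
grip_width: 0.004
gripper_force: 0.0
```

```bash
python3 - <<'E'
from h import *
s=state(); print(s['clock'],s['position'],s['ft_force'])
grab('side','d3'); im=cv2.imread('pics/d3.png')[100:340,150:400]; cv2.imwrite('pics/d3b.png',cv2.resize(im,None,fx=2.4,fy=2.4))
E
```

```text
12.0 [387.60789525  30.85631055 198.17845585] [-0.12252074  0.36748801 -0.29577288]
```

View pics/d3b.png

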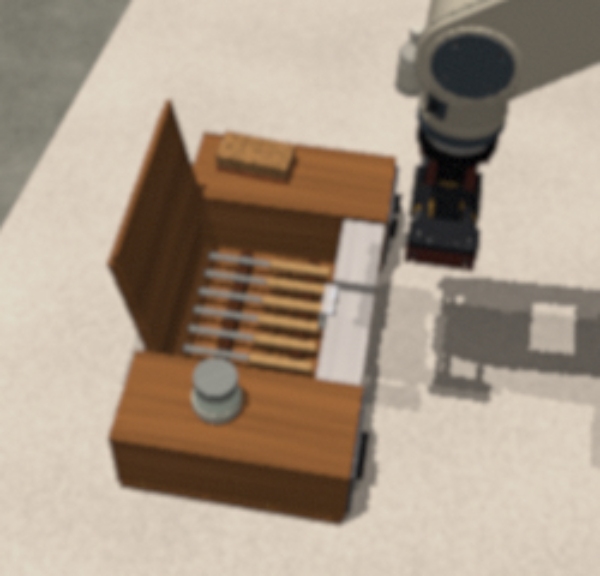

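The lid stands wide open, from crop (170,100) to (150,345), leaning back. The jar and block haven't moved, and the hand is clear. I'll hand it in.

```bash
python3 -c "
from station import *
print(hand_in())"
```

```text
the job is handed in; nothing more can be done
None
```

I slid a fingertip along the rail to the notch and pressed the catch; the lid sprang fully open by itself. The hand is clear, the jar and cork block look unmoved (I didn't re-check the hammer and glue bottle), and the job is handed in, though no verdict came back.

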